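# Close the setting-master case with its press-on lid

## Task

Pick the long lid (not the short one) off the sloped rack, set it down gently on the open gauge case without dropping it, and press it down until both ends have snapped past their catches and the lid sits fully home. Then take the hand off the lid, and press down on it again with about 20 N for half a second to confirm that it is seated, never pushing with more than 80 N. Leave the short lid, the steel pins, the ring gauge and the vee block where they are.

Things in the scene. Friction and masses are not known exactly. Their poses are not given: they have to be found in the camera images.
- case: open grey metal box fixed to the bench, 64 mm (x) by 116 mm (y) outside, 60 mm tall, foot flange 80 by 132 by 8 mm; a steel master lies in it below the rim. Origin: centre of its underside, z up, y along its length. On each end wall (y = +58, -58 mm) a sprung catch bar sticks out 2.7 mm, 54 mm up; it gives way when the lid's bead is pushed past it, at roughly 8 to 15 N an end
- case_seat (a point): centre of the case's mouth, level with the top of the rim (60 mm above the bench), axes as the case. A lid just laid on stands on the catches, its skirt's edge 4 mm below this level and its plate 9 mm proud of the rim; fully home, the plate lies on the rim and the skirt's edge is 13.5 mm below this level
- lid: long aluminium lid that fits the case: 74 (x) by 128 (y) mm outside; 5 mm top plate, and a skirt 13.5 mm deep with rounded beads that goes outside the case with 1 to 1.5 mm clearance a side, either way round. On top a black grip bar 14 mm thick (x), 50 long (y), 20 high. Origin: centre of the skirt's lower edge, z up, y along its length; plate top at z = 18.5, grip top at 38.5 mm. About 0.2 kg
- lid_a (a point): on the lid's plate top, 46 mm from its centre towards +y, where that end can be pressed; 5 mm above case_seat when home, about 14 mm when still on the catch
- lid_b (a point): the same at the other end, towards -y
- lid_grip (a point): middle of the top of the lid's grip bar
- small_lid: bystander: the short aluminium lid of another case, same shape and grip but 93 mm long (y); origin as for the lid
- rack: fixed teal sloped rack, 108 mm (x) by 300 mm (y), two bays side by side, centres 75 mm either side of the middle along y; its floor slopes at 0.3 rad, low at -x, high at +x; lips 12 mm and a divider 10 mm above the floor. A lid lies in each bay (either may be in either), skirt down, tilted with the floor, its length along the rack's y. Origin: centre of its underside
- rack_mid (a point): middle of the rack's sloped floor surface, 45 mm above the bench
- pin_a: bystander: turned steel pin standing upright, 30 mm diameter, 98 mm tall with a 16 mm nose on top; origin at the centre of its foot, beside the case on its +x side
- pin_b: bystander: turned steel pin standing upright, 30 mm diameter, 98 mm tall with a 16 mm nose on top; origin at the centre of its foot, beside the case on its +x side
- pin_c: bystander: turned steel pin standing upright, 30 mm diameter, 98 mm tall with a 16 mm nose on top; origin at the centre of its foot, near the middle of the bench
- pin_d: bystander: turned steel pin standing upright, 30 mm diameter, 98 mm tall with a 16 mm nose on top; origin at the centre of its foot, near the middle of the bench
- ring_gauge: bystander: steel ring gauge lying flat, 72 mm outside, 44 mm bore, 22 mm high, with a 20 mm round handle 100 mm long along its +x; origin at the ring's centre, underside
- vee_block: bystander: dark steel slotted block, 60 by 80 by 50 mm; origin at the centre of its underside
There are look-alikes about, which are no part of the job. Leave any yellow look-alike of the lid alone. There is more than one size of the case; the one meant has the size given above.

How it is judged:
On the way, in this order (a step that is already met when the one before it is completed fails the run):
1. the long lid is set down gently (slower than 0.25 m/s) onto the case, on its catches (horizontal distance between lid and case_seat below 0.01 m and z of lid_grip in the frame of case_seat below 0.045 m and angle between lid's own z axis and vertical below 0.2 rad and linear speed of lid below 0.25 m/s).
2. both ends of the lid have been pressed home (plate within 3.5 mm of the rim) and the hand is off the lid (z of each of lid_a, lid_b in the frame of case_seat below 0.0085 m and horizontal distance between lid and case_seat below 0.005 m and angle between the y axis of lid and the y axis of case, either way round below 0.06 rad and contact force between each of the arm, the fingers and lid below 0.5 N), for 0.2 s.
3. the seated lid is pressed down on the case again with more than 6 N for 0.2 s (z of each of lid_a, lid_b in the frame of case_seat below 0.0085 m and horizontal distance between lid and case_seat below 0.005 m and angle between the y axis of lid and the y axis of case, either way round below 0.06 rad and contact force between the fingers and lid above 6 N and contact force between lid and case above 7 N), for 0.2 s.
At the end, for the whole second after the job is handed in: The long lid sits fully home on the case: both ends within 3.5 mm of lying on the rim, centred within 5 mm and lined up within 0.06 rad, at rest, let go, after having been pressed again once seated (z of each of lid_a, lid_b in the frame of case_seat below 0.0085 m and horizontal distance between lid and case_seat below 0.005 m and angle between the y axis of lid and the y axis of case, either way round below 0.06 rad and linear speed of lid below 0.02 m/s); the robot touches nothing.
It fails at once if the lid is pushed onto the case with more than 80 N (contact force between lid and case above 80 N).
It fails at once if the short lid is moved more than 30 mm (distance of small_lid from where it was at the start of the episode above 0.03 m).
It fails at once if a pin, the ring gauge or the vee block is moved more than 30 mm or knocked over (distance of any of pin_a, pin_b, pin_c, pin_d, ring_gauge, vee_block from where it was at the start of the episode above 0.03 m or angle between any of pin_a, pin_b, pin_c, pin_d, ring_gauge, vee_block's own z axis and vertical above 0.5 rad).
It also fails if it takes over 61 s, if anything falls off the work surface, if the arm or the gripper's body presses on something with over 40 N, if the wrist force passes 120 N, or if a joint passes its speed limit or range.

## Robot

A 6-joint arm with a two-finger parallel gripper is mounted at the origin on the work surface. World frame = base frame: x ahead of the robot, y to its left, z up, the work surface at z = 0. Lengths are in m, angles in rad, forces in N, time in s.
With the tool pointing down it reaches from about 0.25 to 0.775 m from the base axis. Payload 4 kg.
Tool frame: the origin (TCP) lies midway between the tips of the shut fingers; the grasp point (between the pads) lies 19 mm behind it (grip_point_offset is the distance from the TCP to the grasp point, in m); z points along the fingers, y is the line along which they close (so a half turn about z gives the same grasp; the last joint's range is limited). The gripper opens to 94 mm and grips with 3 to 60 N. Pads are 16 mm wide; open, the fingers measure 119 mm over their backs; the gripper's body (75 mm by 177 mm) begins 78 mm behind the grasp point.
Start: joints at [-1.304, 0.087, 1.371, -0, 1.684, -0.103], TCP at [0.199, -0.513, 0.206] pointing down, gripper open.
Joint ranges: [-3.1, 3.1], [-0.76, 2.03], [0.27, 2.55], [-1.08, 4.22], [0.17, 2.65], [-2.57, 2.57]. Speed limits (rad/s): [2.79, 2.79, 3.14, 3.14, 3.14, 3.14].

## Interface

Orientations are given as [roll, pitch, yaw] about the fixed x, y, z axes, in that order (R = Rz(yaw) Ry(pitch) Rx(roll)).
In Python, from bench import * gives the robot as it stands.
- The arm moves only by the tool carry_out, never from a script. Its argument "commands" is a list of rows, each a list of 6 numbers: the shift along the tool's x, y, z in m, then the turn, a rotation vector about the tool's x, y, z in rad. In form: [[tx, ty, tz, rx, ry, rz], ...]. A call has exactly 5 rows; each row is the pose to reach, as a shift and turn from the pose commanded when the call began, along the tool's axes at that moment; what a row does not reach only later rows make up. A row lasts 1/10 s, in which the tool goes at most 50 mm and 8.59 degrees, less where a joint would pass 70% of its speed; a pose out of reach is approached as far as the arm can. A call with a gripper value outside its range is refused whole. "jaw" is the opening, from 0 (shut) to 1 (fully open), set as the call begins (left out, the last holds). The fingers move at their own pace and stop on an object; the grip force is fixed at half the most. Time passes only in rows, so rows that repeat a pose let the fingers close, or fill a call up. It gives the time, the measured TCP pose, the force, the opening and the grip force at its end, in the units of the state.
- get_obs(): the state, without advancing time (a new reading comes with each control period).
- snapshot(name): name is "side" or "top" or "wrist"; returns a dict with "img" (480x640x3 uint8, red, green, blue), "range_z" (480x640 float32, m along the optical axis (not along the pixel's ray), 0 where there is no reading), "fx", "fy", "cx", "cy" (pixels), "distortion" ([k1, k2, p1, p2, k3] as OpenCV has them; the pictures are not rectified), "R" (3x3) and "t" (3): a world point X has camera coordinates R X + t. Camera axes: x right, y down, z forward; pixel columns grow to the right and rows downward; lengths in m; the calibration is good to about 2 mm. A picture is of the moment at which its call begins.
- close_job(): hands the job in; it is judged then, once.
The state is a dict: "time": time; "joint_positions": joint angles; "qvel": joint speeds; "joint_torque": joint torques, N m; "tool_pos": TCP position; "ee_rot": TCP orientation; "wrist_force": force on the tool from outside, world axes, zero at the start; "wrist_torque": the same for the moment, N m; "width": finger opening in m; "finger_force": force on a finger pad.
Only numpy, scipy, OpenCV 4.12 (cv2) and the standard library are available. Lean on these libraries where they do the work, as an engineer would, in place of code of your own. Each camera call takes 0.05 s, during which the arm holds its last target. There are 200 camera calls.

## Working session

There is one attempt and no reset: what is moved stays moved. The work goes in short steps, Python scripts to look and compute and a tool call to move; the robot and the scene stay as the last step left them, time stands still between calls to the robot, and variables do not carry over. Pictures are saved under pics/ and viewed, at most 10 in all, crops included, and the job is handed in when it is done.

Besides the shell and the picture viewer there is one more tool, called by a JSON object that holds its "name" and its "arguments". carry_out: Moves the arm, as the interface text tells. Its arguments: {"type":"object","properties":{"commands":{"type":"array","items":{"type":"array","items":{"type":"number"}}},"jaw":{"type":"number"}},"required":["commands"]}

```bash
mkdir -p pics; ls; python3 - <<'E'
from bench import *
import cv2,pickle
o=get_obs();print({k:o[k] for k in('time','tool_pos','ee_rot','width','wrist_force')})
for n in('top','side'):
    s=snapshot(n);cv2.imwrite(f'pics/{n}0.png',s['img'][:,:,::-1]);pickle.dump(s,open(f'{n}0.pkl','wb'))
    print(n,s['fx'],s['cx'],s['cy'],s['distortion'],s['R'],s['t'])
E
```

```text
pics
{'time': 0.0, 'tool_pos': array([ 0.19861469, -0.5123055 ,  0.20433829]), 'ee_rot': array([-3.13944742e+00, -1.85135430e-04,  3.69781642e-01]), 'width': 0.09407601986341138, 'wrist_force': array([-1.27083336, -0.67693196, -0.33023301])}
top 513.3549752484075 327.29758843187756 243.00256949824288 [-0.13931555  0.          0.          0.          0.        ] [[ 0.0150916  -0.99938419  0.03167782]
 [-0.99885959 -0.01650376 -0.04480111]
 [ 0.04529633 -0.03096557 -0.99849355]] [0.01528194 0.55850054 1.15641853]
side 454.0079549629016 315.77379906011015 240.82711271566814 [-0.00352067  0.          0.          0.          0.        ] [[-0.96144727 -0.27426076  0.02000462]
 [-0.17515153  0.55467942 -0.81342036]
 [ 0.21199313 -0.78556462 -0.58133221]] [0.54944881 0.15474865 0.786406  ]
```

View pics/top0.png

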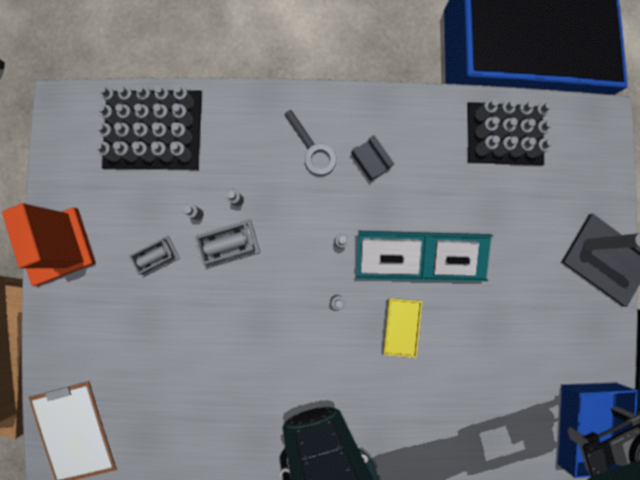

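View pics/side0.png

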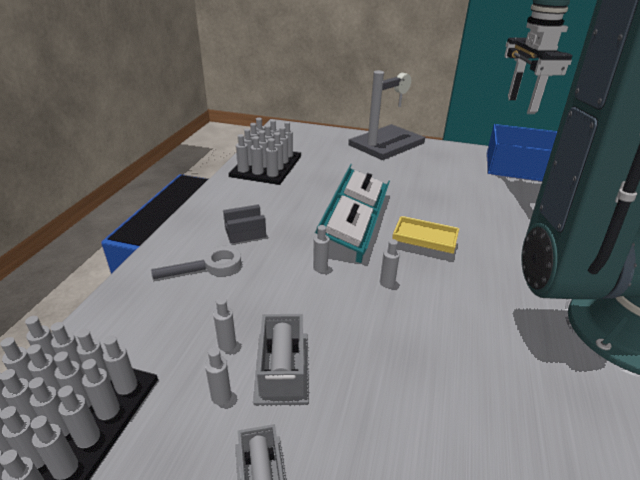

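The top view shows two cases, at (155,255) and (228,243), and two white lids in the teal rack, at (392,257) and (457,258). There is also a yellow look-alike at (403,328). The case at (228,243) and the lid at (392,257) are the larger of each pair. I'll measure them and check in one enlarged crop.

```bash
cat > h.py <<'E'
import numpy as np,cv2
def rays(s,px):
    K=np.array([[s['fx'],0,s['cx']],[0,s['fy'],s['cy']],[0,0,1]]);R=np.array(s['R']);t=np.array(s['t'])
    n=cv2.undistortPoints(np.float64(px).reshape(-1,1,2),K,np.array(s['distortion'],float))[:,0]
    d=np.c_[n,np.ones(len(n))]
    return -R.T@t, d@R      # origin, directions with unit optical depth
def onplane(s,px,z):
    o,d=rays(s,px);return o+d*((z-o[2])/d[:,2])[:,None]
def cloud(s,x0,x1,y0,y1):
    v,u=np.mgrid[y0:y1,x0:x1];o,d=rays(s,np.c_[u.ravel(),v.ravel()])
    z=s['range_z'][y0:y1,x0:x1].ravel()
    return (o+d*z[:,None]).reshape(y1-y0,x1-x0,3)
def rect(P):
    (c,(w,h),a)=cv2.minAreaRect(np.float32(P[:,:2]*1000))
    b=cv2.boxPoints((c,(w,h),a));e=b[1]-b[0];f=b[2]-b[1];l=e if np.hypot(*e)>np.hypot(*f) else f
    return np.round(c,1),round(min(w,h),1),round(max(w,h),1),round(float((np.arctan2(l[1],l[0])-np.pi/2+np.pi/2)%np.pi-np.pi/2),3)
E
python3 - <<'E'
import pickle;from h import *
s=pickle.load(open('top0.pkl','rb'));I=s['img']
def sub(name,x0,x1,y0,y1,cond):
    C=cloud(s,x0,x1,y0,y1);im=I[y0:y1,x0:x1].astype(int);P=C[cond(C,im)]
    print(name,len(P),rect(P),'z med',np.round(np.median(P[:,2])*1e3,1),'mean',np.round(P.mean(0)*1e3,1));return P
for n,b in(('bigcase',(190,268,212,275)),('smallcase',(125,182,232,280))):
    sub(n+' rim',*b,lambda C,im:(C[...,2]>.050)&(C[...,2]<.075))
    sub(n+' flange',*b,lambda C,im:(C[...,2]>.004)&(C[...,2]<.03))
for n,b in(('lidL',(358,427,236,278)),('lidR',(433,488,236,278))):
    P=sub(n,*b,lambda C,im:(im.min(2)>150)&(C[...,2]>.02))
    A=np.c_[P[:,:2],np.ones(len(P))];print(np.linalg.lstsq(A,P[:,2],rcond=None)[0])
    sub(n+' grip',*b,lambda C,im:(im.max(2)<60)&(C[...,2]>.06))
P=sub('rack',345,500,225,290,lambda C,im:(im[...,1]>im[...,0]+40)&(C[...,2]>.01))
for n,b in(('p1',(180,205,195,225)),('p2',(225,246,182,212)),('p3',(330,352,230,255)),('p4',(325,346,290,315))):
    sub(n,*b,lambda C,im:(C[...,2]>.06))
sub('yellow',375,430,290,365,lambda C,im:(im[...,0]>im[...,2]+60))
a=cv2.resize(I[225:285,350:495],(725,300),interpolation=2);b=cv2.resize(I[205:285,125:270],(543,300),interpolation=2)
cv2.imwrite('pics/crop1.png',np.vstack([a,np.hstack([b,np.zeros((300,182,3),np.uint8)])])[:,:,::-1])
E
```

```text
bigcase rim 877 (array([576.7, 259.8]), 113.4, 120.8, 0.304) z med 56.6 mean [556.2 255.8  56.9]
bigcase flange 930 (array([554.4, 250.7]), 141.8, 177.0, 0.026) z med 8.5 mean [551.  246.5  11. ]
smallcase rim 1 (array([496.8, 421. ]), 0.0, 0.0, -1.571) z med 51.6 mean [496.8 421.   51.6]
smallcase flange 512 (array([523.3, 425.6]), 108.6, 132.8, 0.021) z med 8.4 mean [520.6 412.7  12.2]
lidL 1584 (array([529. , -58.5]), 70.5, 237.3, -0.007) z med 63.3 mean [ 529.3 -112.7   66.2]
[0.12437688 0.38790157 0.04411941]
lidL grip 136 (array([ 522.9, -112.7]), 13.0, 46.2, 0.016) z med 81.4 mean [ 523.5 -112.6   81.4]
lidR 1032 (array([ 530.7, -124.2]), 70.3, 367.8, -0.022) z med 63.7 mean [ 528.1 -259.2   64.8]
[0.20704306 0.70491562 0.13819947]
lidR grip 137 (array([ 517.9, -110.5]), 14.0, 342.2, 0.033) z med 81.3 mean [ 522.  -252.4   96.9]
rack 2329 (array([ 530.2, -139.7]), 103.8, 399.6, -0.007) z med 47.3 mean [ 532.5 -203.8   53.5]
p1 162 (array([559.9, 202.6]), 28.4, 303.5, -0.46) z med 74.3 mean [617.5 317.6 100.2]
p2 161 (array([580.2, 157.8]), 29.3, 244.1, -0.775) z med 74.6 mean [650.6 229.6  94. ]
p3 154 (array([543. ,  25.4]), 29.0, 98.6, 0.539) z med 74.3 mean [559.8  -3.5  94.2]
p4 149 (array([463.9,  21.1]), 28.2, 110.4, -1.063) z med 74.1 mean [429.8   2.3  95.1]
yellow 1904 (array([396.4, -58. ]), 139.7, 289.5, -0.294) z med 25.7 mean [ 370.4 -146.6   35. ]
```

View pics/crop1.png

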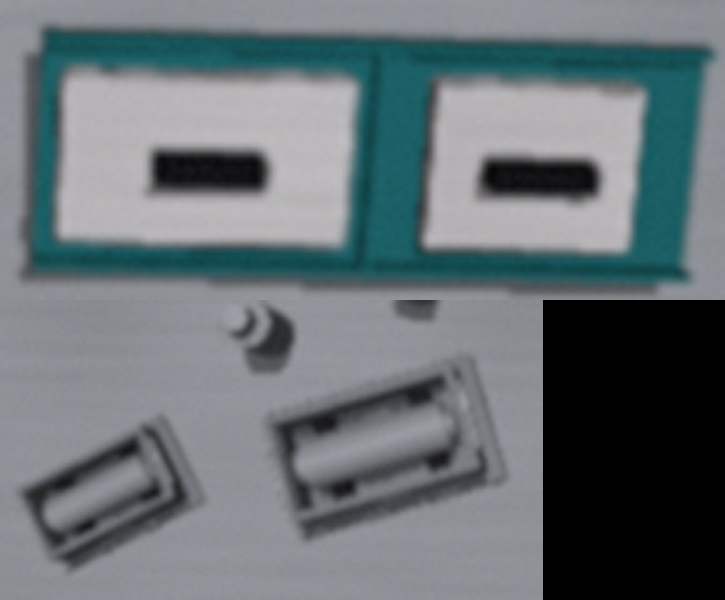

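The crop agrees with the overview. The left lid, at (392,257), is about 128 mm long and is the long one. The case at (228,243) matches 64x116; the one at (155,255) is too small. The depth has outliers, so I'll filter it before refining.

```bash
cat >> h.py <<'E'
def blob(s,box,cond,name='',k=3):
    x0,x1,y0,y1=box;s=dict(s);s['range_z']=cv2.medianBlur(np.float32(s['range_z']),k)
    C=cloud(s,*box);im=s['img'][y0:y1,x0:x1].astype(int);m=np.uint8(cond(C,im))
    n,l,st,_=cv2.connectedComponentsWithStats(m,connectivity=8)
    m=l==1+np.argmax(st[1:,4]);P=C[m];P=P[np.abs(P[:,2]-np.median(P[:,2]))<.05]
    print(name,len(P),rect(P),'zmed',np.round(np.median(P[:,2])*1e3,1),'mean',np.round(P.mean(0)*1e3,1));return P,m
from scipy.spatial.transform import Rotation as Ro
def row(obs,pos,rpy):
    """shift and rotation vector in tool axes from the present pose to the target"""
    R0=Ro.from_euler('xyz',obs['ee_rot']);R1=Ro.from_euler('xyz',rpy)
    return np.round(np.r_[R0.inv().apply(np.array(pos)-obs['tool_pos']),(R0.inv()*R1).as_rotvec()],4)
E
python3 - <<'E'
import pickle;from h import *;from bench import *
s=pickle.load(open('top0.pkl','rb'))
for n,b in(('bigcase',(190,268,212,275)),('smallcase',(125,182,232,280))):
    blob(s,b,lambda C,im:(C[...,2]>.047)&(C[...,2]<.07),n+' rim')
    blob(s,b,lambda C,im:(C[...,2]>.004),n+' all')
for n,b in(('lidL',(358,427,236,278)),('lidR',(433,488,236,278))):
    P,m=blob(s,b,lambda C,im:(im.min(2)>150)&(C[...,2]>.02),n)
    g,_=blob(s,b,lambda C,im:(im.max(2)<60)&(C[...,2]>.06),n+' grip')
    A=np.c_[P[:,:2],np.ones(len(P))];print(np.linalg.lstsq(A,P[:,2],rcond=None)[0])
blob(s,(345,500,225,290),lambda C,im:(im[...,1]>im[...,0]+40)&(C[...,2]>.01),'rack')
for n,b in(('p1',(180,205,195,225)),('p2',(225,246,182,212)),('p3',(330,352,230,255)),('p4',(325,346,290,315))):
    blob(s,b,lambda C,im:(C[...,2]>.08),n)
o=get_obs();print(o['tool_pos'],o['time'])
print(row(o,[.50,-.115,.28],[np.pi,0,np.pi/2]))
E
```

```text
bigcase rim 952 (array([553. , 252.4]), 63.2, 121.0, 0.316) zmed 54.8 mean [553.1 252.1  54.8]
bigcase all 2004 (array([552.1, 254.5]), 80.2, 136.5, 0.323) zmed 45.3 mean [551.2 249.   35.3]Traceback (most recent call last):
  File "<stdin>", line 4, in <module>
  File "h.py", line 21, in blob
    m=l==1+np.argmax(st[1:,4]);P=C[m];P=P[np.abs(P[:,2]-np.median(P[:,2]))<.05]
           ~~~~~~~~~^^^^^^^^^^
    return _wrapfunc(a, 'argmax', axis=axis, out=out, **kwds)
    return bound(*args, **kwds)
ValueError: attempt to get argmax of an empty sequence
```

```bash
python3 - <<'E'
import pickle;from h import *;from bench import *
s=pickle.load(open('top0.pkl','rb'))
for n,b in(('lidL',(358,427,236,278)),('lidR',(433,488,236,278))):
    P,m=blob(s,b,lambda C,im:(im.min(2)>150)&(C[...,2]>.02),n)
    g,_=blob(s,b,lambda C,im:(im.max(2)<60)&(C[...,2]>.06),n+' grip')
    A=np.c_[P[:,:2],np.ones(len(P))];print(np.linalg.lstsq(A,P[:,2],rcond=None)[0])
blob(s,(345,500,225,290),lambda C,im:(im[...,1]>im[...,0]+40)&(C[...,2]>.01),'rack')
for n,b in(('p1',(180,205,195,225)),('p2',(225,246,182,212)),('p3',(330,352,230,255)),('p4',(325,346,290,315))):
    blob(s,b,lambda C,im:(C[...,2]>.06),n)
o=get_obs();print(o['tool_pos'],o['time'])
print(row(o,[.50,-.115,.28],[np.pi,0,np.pi/2]))
E
```

```text
lidL 1584 (array([ 528.6, -114.2]), 70.5, 126.0, -0.006) zmed 63.4 mean [ 529.3 -113.3   62.6]
lidL grip 136 (array([ 522.9, -112.7]), 12.9, 45.6, 0.012) zmed 81.2 mean [ 523.5 -112.7   81. ]
[ 0.30129248 -0.00099456 -0.09703827]
lidR 1032 (array([ 527.7, -261.6]), 70.2, 92.8, -0.022) zmed 64.5 mean [ 528.2 -259.7   62.6]
lidR grip 137 (array([ 522.8, -259. ]), 13.1, 46.3, 0.012) zmed 81.0 mean [ 522.2 -257.2   80.6]
[ 0.30353067 -0.00169035 -0.09812101]
rack 2329 (array([ 529.7, -190.8]), 103.8, 298.1, -0.006) zmed 47.3 mean [ 532.6 -205.    48.6]
p1 159 (array([621.3, 324.8]), 26.7, 28.5, 1.518) zmed 73.6 mean [619.8 322.6  79.5]
p2 159 (array([653.6, 233.5]), 27.9, 28.3, -0.003) zmed 73.6 mean [652.5 231.8  79.7]
p3 151 (array([561.2,  -4.5]), 27.6, 28.6, 0.801) zmed 73.5 mean [560.6  -4.3  79.6]
p4 147 (array([427.4,   0.9]), 26.1, 28.4, -1.569) zmed 73.8 mean [428.8   1.5  79.9]
[ 0.19864492 -0.51234573  0.20441788] 0.1
[ 0.4246 -0.2617 -0.075  -0.0016 -0.0014 -1.201 ]
```

The long lid measures 126 x 73.8 mm along a slope of 0.293 rad, with its grip at (0.523, -0.113), z 0.081. The case measures 63 x 121 mm including the catches, yaw 0.32, centred near (0.553, 0.252). Both fit the sizes given, so I'll move above the lid.

{"name": "carry_out", "arguments": {"commands": [[0.035,-0.022,-0.01,0,0,-0.1],[0.07,-0.044,-0.02,0,0,-0.2],[0.106,-0.065,-0.025,0,0,-0.3],[0.142,-0.087,-0.03,0,0,-0.4],[0.177,-0.109,-0.03,0,0,-0.5]], "jaw": 0.5}}

```text
time: 0.6
tool_pos: [0.3253, -0.3459, 0.2359]
ee_rot: [3.141, 0.0, 0.874]
wrist_force: [-0.7, 0.3, -1.4]
width: 0.0573
finger_force: 0.0
```

{"name": "carry_out", "arguments": {"commands": [[0.0415,-0.002,-0.006,0,0,-0.1],[0.083,-0.004,-0.012,0,0,-0.2],[0.1245,-0.006,-0.018,0,0,-0.3],[0.166,-0.009,-0.025,0,0,-0.4],[0.2075,-0.011,-0.032,0,0,-0.5]]}}

```text
time: 1.1
tool_pos: [0.4504, -0.1799, 0.2673]
ee_rot: [-3.141, -0.0, 1.374]
wrist_force: [1.1, -1.4, -0.7]
width: 0.0473
finger_force: 0.0
```

{"name": "carry_out", "arguments": {"commands": [[0.0375,0.018,-0.006,0,0,-0.1],[0.075,0.036,-0.013,0,0,-0.2],[0.075,0.036,-0.013,0,0,-0.2],[0.075,0.036,-0.013,0,0,-0.2],[0.075,0.036,-0.013,0,0,-0.2]]}}

```text
time: 1.6
tool_pos: [0.4995, -0.1159, 0.2799]
ee_rot: [-3.14, 0.0, 1.568]
wrist_force: [-0.2, 0.3, -0.0]
width: 0.0466
finger_force: 0.0
```

```bash
python3 - <<'E'
from bench import *;from h import *;import pickle
o=get_obs();print({k:np.round(o[k],4) for k in('time','tool_pos','ee_rot','width','joint_positions','wrist_force')})
s=snapshot('wrist');pickle.dump((o,s),open('w1.pkl','wb'));cv2.imwrite('pics/w1.png',s['img'][:,:,::-1])
R=Ro.from_euler('xyz',o['ee_rot']);c=-np.array(s['R']).T@s['t'];print(s['fx'],s['distortion'],'cam in tool',R.inv().apply(c-o['tool_pos']),np.array(s['R'])@R.as_matrix())
E
```

```text
{'time': np.float64(1.6), 'tool_pos': array([ 0.4995, -0.1159,  0.2799]), 'ee_rot': array([-3.1403e+00,  2.0000e-04,  1.5683e+00]), 'width': np.float64(0.0466), 'joint_positions': array([-3.3820e-01,  2.3000e-03,  1.3129e+00, -6.0000e-04,  1.8276e+00,
       -3.3590e-01]), 'wrist_force': array([-0.1862,  0.2911, -0.0404])}
420.60385363386837 [-0.04265652  0.          0.          0.          0.        ] cam in tool [ 0.08320866  0.00047245 -0.18011828] [[-9.13034576e-04  9.99999394e-01  6.15563884e-04]
 [-9.59399659e-01 -7.02346130e-04 -2.82049290e-01]
 [-2.82048687e-01 -8.48092534e-04  9.59399718e-01]]
```

View pics/w1.png

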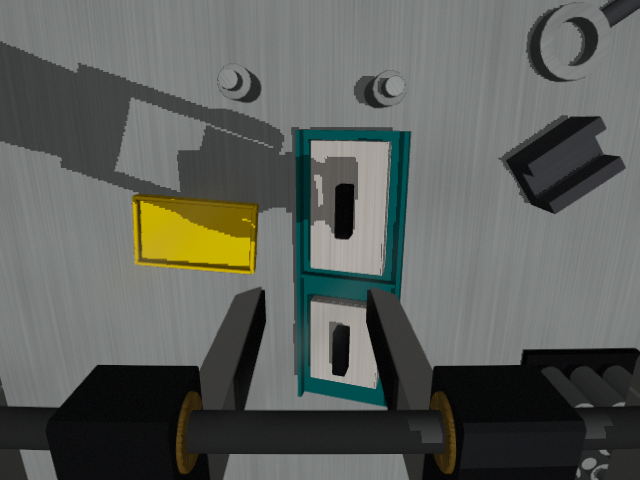

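The wrist view shows the long lid with its grip at (344,211), the short lid at (340,350), the yellow look-alike at (195,234) and two pins at (232,80) and (388,88). I'll measure the grip here and compare it with the top view.

```bash
python3 - <<'E'
from h import *;import pickle
o,s=pickle.load(open('w1.pkl','rb'))
box=(296,412,125,285)
P,m=blob(s,box,lambda C,im:(im.max(2)<45)&(C[...,2]>.076),'grip')
L,m=blob(s,box,lambda C,im:(im.max(2)-im.min(2)<25)&(im.min(2)>60)&(C[...,2]>.05)&(C[...,2]<.08),'lid')
A=np.c_[L[:,:2],np.ones(len(L))];c=np.linalg.lstsq(A,L[:,2],rcond=None)[0];print(c)
# top-of-bar face only: 20mm above plate plane
n=np.r_[-c[:2],1]/np.linalg.norm(np.r_[c[:2],1]);
Q=cloud(s,*box);im=s['img'][125:285,296:412].astype(int);h=(Q-[0,0,c[2]])@n
T=Q[(im.max(2)<60)&(h>.016)&(h<.024)];print(len(T),'h',np.median((T-[0,0,c[2]])@n),rect(T),T.mean(0))
a=np.arctan(c[0]);print('tilt',a)
# project into slope coordinates for rectangle
for X in(T,L):
    U=np.c_[X[:,0]*np.cos(a)+X[:,2]*np.sin(a),X[:,1],X[:,2]*0]
    print(rect(U),'w', -X[:,0].mean()*np.sin(a)+X[:,2].mean()*np.cos(a))
E
```

```text
grip 857 (array([ 524.8, -113.7]), 15.1, 48.4, 0.009) zmed 82.3 mean [ 524.2 -112.9   82.1]
lid 9151 (array([ 531.6, -114.3]), 75.5, 128.4, -0.009) zmed 64.8 mean [ 531.8 -110.6   63.9]
[ 0.28190259 -0.00361379 -0.08640323]
803 h 0.02008271021543787 (array([ 524.1, -113.7]), 13.8, 48.6, 0.01) [ 0.52374185 -0.11286149  0.0823829 ]
tilt 0.27477210032718136
(array([ 526.1, -113.7]), 14.0, 48.7, 0.004) w -0.06281313607555337
(array([ 526.7, -114.3]), 74.9, 128.4, -0.01) w -0.08277716112424782
```

{"name": "carry_out", "arguments": {"commands": [[0.0024,0.003,0.035,-0.1,0,0],[0.0024,0.006,0.07,-0.2,0,0],[0.0024,0.0085,0.11,-0.29,0,0],[0.0024,0.0118,0.1572,-0.29,0,0],[0.0024,0.0118,0.1572,-0.29,0,0]], "jaw": 0.4}}

```text
time: 2.15
tool_pos: [0.5042, -0.1116, 0.1133]
ee_rot: [2.869, -0.006, 1.567]
wrist_force: [-0.4, 0.7, -0.9]
width: 0.0375
finger_force: 0.0
```

```bash
python3 - <<'E'
from bench import *;from h import *;import pickle
o=get_obs();print({k:np.round(o[k],4) for k in('time','tool_pos','ee_rot','width','wrist_force')})
s=snapshot('wrist');cv2.imwrite('pics/w2.png',s['img'][:,:,::-1]);pickle.dump((o,s),open('w2.pkl','wb'))
R=Ro.from_euler('xyz',o['ee_rot'])
C=cloud(s,0,640,0,480);m=(s['img'].max(2)<50)&(C[...,2]>.07)&(C[...,2]<.09)&(np.abs(C[...,0]-.524)<.02)&(np.abs(C[...,1]+.1135)<.05)
T=C[m];print(len(T),T.mean(0),rect(T));U=R.inv().apply(T-o['tool_pos'])*1e3;print('tool mm',rect(U/1e3),np.median(U,0))
E
```

```text
{'time': np.float64(2.15), 'tool_pos': array([ 0.5042, -0.1116,  0.1133]), 'ee_rot': array([ 2.869 , -0.0065,  1.5669]), 'width': np.float64(0.0375), 'wrist_force': array([-0.3893,  0.679 , -0.9449])}
2207 [ 0.52312551 -0.11116111  0.08186392] (array([ 523.3, -113.3]), 16.4, 49.2, -0.091)
tool mm (array([-2.1,  9.8]), 13.8, 49.0, 1.569) [ 0.87267365  9.72444768 34.99731287]
```

View pics/w2.png

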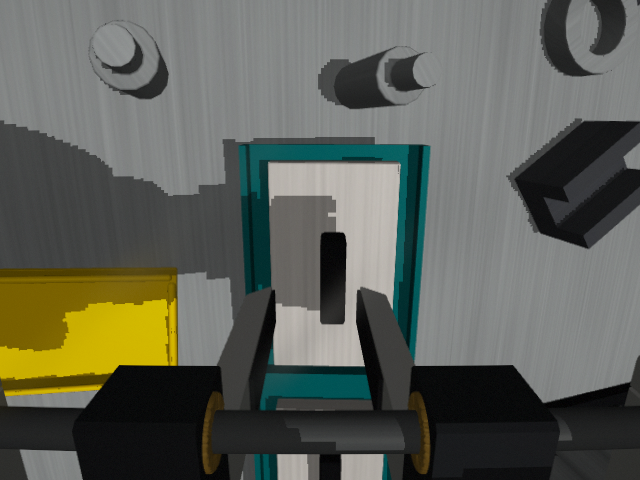

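The wrist view shows the bar at (333,278), between the open fingers (tips at x = 265 and 365). The arm hasn't settled yet, so I'll hold and re-measure.

{"name": "carry_out", "arguments": {"commands": [[0,0,0,0,0,0],[0,0,0,0,0,0],[0,0,0,0,0,0],[0,0,0,0,0,0],[0,0,0,0,0,0]]}}

```text
time: 2.7
tool_pos: [0.5126, -0.1131, 0.1244]
ee_rot: [2.85, 0.001, 1.57]
wrist_force: [-0.3, 0.3, 0.5]
width: 0.0374
finger_force: 0.0
```

```bash
cat >> h.py <<'E'
def bar(s,o,ctr,zlo,zhi):
    R=Ro.from_euler('xyz',o['ee_rot']);C=cloud(s,0,640,0,480)
    m=(s['img'].max(2)<50)&(C[...,2]>zlo)&(C[...,2]<zhi)&(np.hypot(C[...,0]-ctr[0],C[...,1]-ctr[1])<.04)
    T=C[m];U=R.inv().apply(T-o['tool_pos']);zt=np.percentile(U[:,2],10);k=np.abs(U[:,2]-zt)<.004
    print(k.sum(),'world',T[k].mean(0),'tool mm',rect(U[k]),'z',np.median(U[k,2]))
E
python3 - <<'E'
from bench import *;from h import *
o=get_obs();print({k:np.round(o[k],4) for k in('time','tool_pos','ee_rot','width','wrist_force','joint_positions')})
s=snapshot('wrist');bar(s,o,(.523,-.1135),.065,.09)
E
```

```text
{'time': np.float64(2.7), 'tool_pos': array([ 0.5126, -0.1131,  0.1244]), 'ee_rot': array([2.85e+00, 8.00e-04, 1.57e+00]), 'width': np.float64(0.0374), 'wrist_force': array([-0.2511,  0.2984,  0.5282]), 'joint_positions': array([-0.4002, -0.1524,  1.7946,  0.1181,  1.2314, -0.4239])}
1973 world [ 0.52302223 -0.11232014  0.08224651] tool mm (array([-0.3, -2.1]), 13.8, 48.7, -1.558) z 0.043337687152786415
```

{"name": "carry_out", "arguments": {"commands": [[0,-0.002,0.015,0,0,0],[0,-0.002,0.03,0,0,0],[0,-0.002,0.045,0,0,0],[0,-0.002,0.06,0,0,0],[0,-0.002,0.06,0,0,0]]}}

```text
time: 3.25
tool_pos: [0.5266, -0.1125, 0.0635]
ee_rot: [2.854, -0.001, 1.57]
wrist_force: [-0.0, -0.2, 0.7]
width: 0.0375
finger_force: 0.0
```

{"name": "carry_out", "arguments": {"commands": [[0,0,0,0,0,0],[0,0,0,0,0,0],[0,0,0,0,0,0],[0,0,0,0,0,0],[0,0,0,0,0,0]], "jaw": 0}}

```text
time: 3.75
tool_pos: [0.5274, -0.1131, 0.0661]
ee_rot: [2.85, 0.001, 1.57]
wrist_force: [-1.0, -0.3, 3.4]
width: 0.0139
finger_force: 30.0
```

{"name": "carry_out", "arguments": {"commands": [[0,0,-0.01,0,0,0],[0,0,-0.025,0,0,0],[0,0,-0.045,0,0,0],[0,0,-0.075,0,0,0],[0,0,-0.11,0,0,0]]}}

```text
time: 4.25
tool_pos: [0.494, -0.1123, 0.17]
ee_rot: [2.856, -0.001, 1.57]
wrist_force: [0.9, -0.5, -1.7]
width: 0.0138
finger_force: 30.0
```

{"name": "carry_out", "arguments": {"commands": [[0,0,-0.03,0.1,0,0],[0,0,-0.05,0.2,0,0],[0,0,-0.06,0.29,0,0],[0,0,-0.06,0.29,0,0],[0,0,-0.06,0.29,0,0]]}}

```text
time: 4.75
tool_pos: [0.4784, -0.1126, 0.2272]
ee_rot: [-3.141, -0.001, 1.57]
wrist_force: [0.6, -0.5, -2.2]
width: 0.0137
finger_force: 30.0
```

{"name": "carry_out", "arguments": {"commands": [[0,0,0,0,0,0],[0,0,0,0,0,0],[0,0,0,0,0,0],[0,0,0,0,0,0],[0,0,0,0,0,0]]}}

```text
time: 5.25
tool_pos: [0.4783, -0.1129, 0.2281]
ee_rot: [3.141, 0.0, 1.57]
wrist_force: [-0.3, -0.3, -1.8]
width: 0.0136
finger_force: 30.0
```

```bash
python3 - <<'E'
from bench import *;from h import *;import pickle
o=get_obs();print({k:np.round(o[k],4) for k in('time','tool_pos','ee_rot','width','wrist_force','wrist_torque','joint_positions')})
s=snapshot('wrist');pickle.dump((o,s),open('w3.pkl','wb'));cv2.imwrite('pics/w3.png',s['img'][:,:,::-1])
print(row(o,[.553,.252,.27],[np.pi,0,np.pi/2+.32]))
E
```

```text
{'time': np.float64(5.25), 'tool_pos': array([ 0.4783, -0.1129,  0.2281]), 'ee_rot': array([3.1414e+00, 2.0000e-04, 1.5696e+00]), 'width': np.float64(0.0136), 'wrist_force': array([-0.3207, -0.2513, -1.8262]), 'wrist_torque': array([ 0.0163, -0.0754, -0.0089]), 'joint_positions': array([-3.4710e-01, -4.7400e-02,  1.4632e+00, -1.0000e-04,  1.7255e+00,
       -3.4600e-01])}
[ 3.650e-01  7.430e-02 -4.190e-02  2.000e-04  2.000e-04 -3.212e-01]
```

View pics/w3.png

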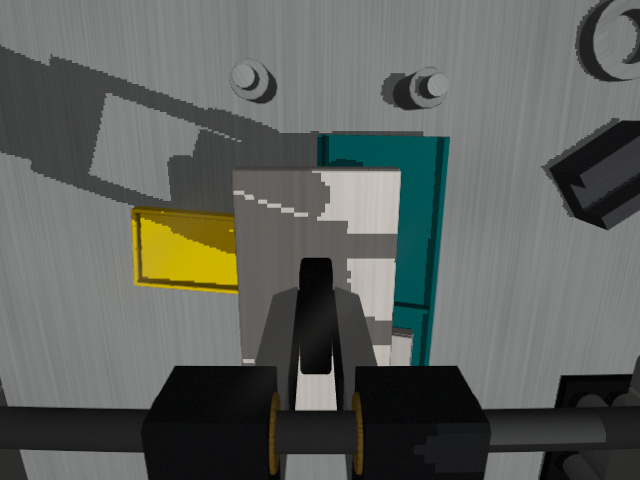

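The lid is held level, with its front edge at row 170, its sides at x = 235 and 400, and the bar at (316,315). I'll work out its pose in the hand, then go to a spot beside the case where the wrist camera sees both.

```bash
cat >> h.py <<'E'
def heldlid(s,o):
    R=Ro.from_euler('xyz',o['ee_rot']);C=cloud(s,0,640,0,480)
    U=R.inv().apply((C.reshape(-1,3)-o['tool_pos'])).reshape(480,640,3)
    m=(np.abs(U[...,2]-.003)<.012)&(np.abs(U[...,1])<.06)&(U[...,0]>.0)&(U[...,0]<.1)&(s['img'].max(2)>55)
    n,l,st,_=cv2.connectedComponentsWithStats(np.uint8(m));m=l==1+np.argmax(st[1:,4]);P=U[m]*1e3
    print('plate z',np.median(P[:,2]),'fit',np.linalg.lstsq(np.c_[P[:,:2],np.ones(len(P))],P[:,2],rcond=None)[0])
    xs=np.arange(32,60,3.);L=[P[np.abs(P[:,0]-x)<1.5,1] for x in xs]
    lo=np.array([np.percentile(q,1) for q in L]);hi=np.array([np.percentile(q,99) for q in L])
    ys=np.arange(-30,31,4.);fr=np.array([np.percentile(P[np.abs(P[:,1]-y)<2,0],99) for y in ys])
    print('lo',np.polyfit(xs-45,lo,1),'hi',np.polyfit(xs-45,hi,1),'front',np.polyfit(ys,fr,1))
    b=(s['img'].max(2)<45)&(np.abs(U[...,2]+.0165)<.006)&(np.abs(U[...,1])<.012)&(np.abs(U[...,0])<.04)
    B=U[b];print('bar',len(B),rect(B),B[:,0].min(),B[:,0].max(),np.median(B[:,2]))
    return U
E
python3 - <<'E'
from h import *;import pickle
o,s=pickle.load(open('w3.pkl','rb'));heldlid(s,o)
print(row(o,[.436,.161,.26],[np.pi,0,np.pi/2+.32]))
E
```

```text
plate z 2.9647418259704112 fit [ 0.01950992 -0.00468173  2.29872319]
lo [ 4.33840951e-03 -3.56731849e+01] hi [2.27117191e-03 3.65435481e+01] front [-3.07054413e-03  6.27986918e+01]
bar 3547 (array([-0.5,  0.2]), 16.8, 49.6, -1.558) -0.02534599486706425 0.024356284261869723 -0.016869903137761655
[ 2.738e-01 -4.260e-02 -3.190e-02  2.000e-04  2.000e-04 -3.212e-01]
```

{"name": "carry_out", "arguments": {"commands": [[0.04,-0.006,-0.01,0,0,-0.06],[0.085,-0.013,-0.02,0,0,-0.12],[0.13,-0.02,-0.032,0,0,-0.19],[0.175,-0.027,-0.032,0,0,-0.25],[0.215,-0.033,-0.032,0,0,-0.321]]}}

```text
time: 5.8
tool_pos: [0.4454, 0.1041, 0.261]
ee_rot: [3.139, 0.0, 1.894]
wrist_force: [0.6, -0.3, -1.0]
width: 0.0134
finger_force: 30.0
```

```bash
python3 - <<'E'
from bench import *;from h import *
print(row(get_obs(),[.436,.161,.26],[np.pi,0,np.pi/2+.32]))
E
```

```text
[0.0569 0.0091 0.001  0.0022 0.0002 0.0031]
```

{"name": "carry_out", "arguments": {"commands": [[0.03,0.005,0.0,0,0,0],[0.059,0.009,0.0,0,0,0],[0.059,0.009,0.0,0,0,0],[0.059,0.009,0.0,0,0,0],[0.059,0.009,0.0,0,0,0]]}}

```text
time: 6.3
tool_pos: [0.4359, 0.1603, 0.2601]
ee_rot: [-3.142, 0.001, 1.89]
wrist_force: [0.3, -0.3, -1.9]
width: 0.0136
finger_force: 30.0
```

{"name": "carry_out", "arguments": {"commands": [[0,0,0,0,0,0],[0,0,0,0,0,0],[0,0,0,0,0,0],[0,0,0,0,0,0],[0,0,0,0,0,0]]}}

```text
time: 6.8
tool_pos: [0.4358, 0.1608, 0.2601]
ee_rot: [3.142, 0.0, 1.89]
wrist_force: [-0.7, -0.3, -2.1]
width: 0.0137
finger_force: 30.0
```

```bash
cat > c.py <<'E'
from bench import *;from h import *;import pickle,sys
o=get_obs();print({k:np.round(o[k],4) for k in('time','tool_pos','ee_rot','width','wrist_force')})
s=snapshot('wrist');pickle.dump((o,s),open(sys.argv[1]+'.pkl','wb'));cv2.imwrite(f'pics/{sys.argv[1]}.png',s['img'][:,:,::-1])
U=heldlid(s,o);C=cloud(s,0,640,0,480)
m=(C[...,2]>.052)&(C[...,2]<.066)&(np.hypot(C[...,0]-.553,C[...,1]-.252)<.08)
n,l,st,_=cv2.connectedComponentsWithStats(np.uint8(m));k=l==1+np.argmax(st[1:,4]);P=C[k]
print('rim',len(P),rect(P),np.median(P[:,2]),'tool',rect(U[k]),'px',st[1+np.argmax(st[1:,4])])
E
python3 c.py w4
```

```text
{'time': np.float64(6.8), 'tool_pos': array([0.4358, 0.1608, 0.2601]), 'ee_rot': array([3.1416e+00, 1.0000e-04, 1.8904e+00]), 'width': np.float64(0.0137), 'wrist_force': array([-0.7427, -0.2855, -2.1194])}
plate z 2.9695668356875564 fit [ 0.02015935 -0.00545961  2.29657523]
lo [ 1.36485087e-04 -3.55136148e+01] hi [2.36234931e-03 3.67314607e+01] front [-3.15825456e-03  6.26310370e+01]
bar 3553 (array([-0.8,  0.6]), 16.8, 50.0, 1.55) -0.025836214523121608 0.024208591166022687 -0.016871827048656123
rim 3445 (array([554.3, 252.2]), 65.7, 121.9, 0.306) 0.060199281363354396 tool (array([ 49.5, 141.2]), 65.7, 121.9, -1.557) px [ 430   89   87  137 3445]
```

View pics/w4.png

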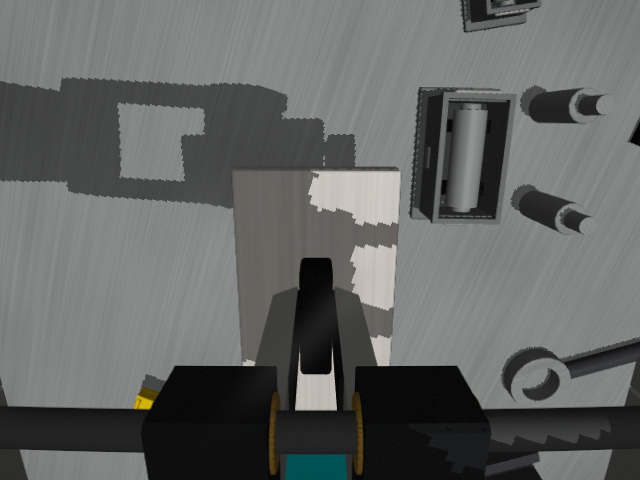

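The wrist view shows the case at (467,155), the two pins beside it at (590,105) and (580,225), and the held lid at (316,270). I'll fit the rim's edges more precisely.

```bash
cat > f.py <<'E'
from h import *;import pickle,sys
def fit(name):
    o,s=pickle.load(open(name+'.pkl','rb'))
    R=Ro.from_euler('xyz',o['ee_rot']);out=[]
    for z0,z1 in((.057,.064),):
        C=cloud(s,0,640,0,480);m=(C[...,2]>z0)&(C[...,2]<z1)&(np.hypot(C[...,0]-.553,C[...,1]-.252)<.08)
        n,l,st,_=cv2.connectedComponentsWithStats(np.uint8(m));k=l==1+np.argmax(st[1:,4])
        # recast pixel rays on rim plane z=.06
        v,u=np.nonzero(k);P=onplane(s,np.c_[u,v],.060);Q=(P-[.5543,.2522,0])[:,:2]*1e3
        a=.31;ex=np.array([np.cos(a),np.sin(a)]);ey=np.array([-ex[1],ex[0]]);X=Q@ex;Y=Q@ey
        ys=np.arange(-50,51,3.);E=[X[np.abs(Y-y)<1.5] for y in ys]
        lo=np.array([e.min() for e in E]);hi=np.array([e.max() for e in E])
        def rob(t,q):
            for _ in range(4):
                p=np.polyfit(t,q,1);r=q-np.polyval(p,t);g=np.abs(r)<max(.7,1.5*np.median(np.abs(r)));t,q=t[g],q[g]
            return p,len(t)
        print(len(P),'long sides',rob(ys,lo),rob(ys,hi))
        xs=np.arange(-24,25,3.);E=[Y[np.abs(X-x)<1.5] for x in xs]
        print('short',rob(xs,np.array([e.min() for e in E])),rob(xs,np.array([e.max() for e in E])))
        # inner edges
        E=[X[(np.abs(Y-y)<1.5)] for y in ys[4:-4]]
        print('inner',rob(ys[4:-4],np.array([e[e<0].max() for e in E])),rob(ys[4:-4],np.array([e[e>20].min() for e in E])))
fit(sys.argv[1])
E
python3 f.py w4
```

```text
2670 long sides (array([-5.02100310e-03, -3.27406643e+01]), 33) (array([8.89640529e-03, 3.19097233e+01]), 34)
short (array([ 3.09239829e-02, -5.95199830e+01]), 15) (array([-2.35192641e-02,  5.92286299e+01]), 10)
inner (array([-4.30135056e-03, -2.71913409e+01]), 25) (array([9.06607032e-03, 2.55746102e+01]), 23)
```

```bash
python3 - <<'E'
from bench import *;from h import *
print(row(get_obs(),[.5532,.2523,.130],[np.pi,0,1.881]))
E
```

```text
[ 4.990e-02  1.402e-01  1.301e-01 -0.000e+00  1.000e-04  9.500e-03]
```

{"name": "carry_out", "arguments": {"commands": [[0.015,0.042,0,0,0,0.0095],[0.03,0.084,0,0,0,0.0095],[0.043,0.122,0.0,0,0,0.0095],[0.0499,0.1402,0.03,0,0,0.0095],[0.0499,0.1402,0.07,0,0,0.0095]]}}

```text
time: 7.35
tool_pos: [0.5564, 0.2547, 0.1907]
ee_rot: [3.136, -0.0, 1.883]
wrist_force: [1.0, 0.0, -2.2]
width: 0.014
finger_force: 30.0
```

{"name": "carry_out", "arguments": {"commands": [[0,0,0.03,0,0,0],[0,0,0.06,0,0,0],[0,0,0.06,0,0,0],[0,0,0.06,0,0,0],[0,0,0.06,0,0,0]]}}

```text
time: 7.85
tool_pos: [0.5545, 0.253, 0.1328]
ee_rot: [3.137, -0.0, 1.881]
wrist_force: [0.0, -0.7, -1.3]
width: 0.0139
finger_force: 30.0
```

```bash
python3 - <<'E'
from bench import *;from h import *
o=get_obs();print({k:np.round(o[k],4) for k in('time','tool_pos','ee_rot','width','wrist_force','wrist_torque')})
print(row(o,[.5532,.2523,.0775],[np.pi,0,1.881]))
s=snapshot('wrist');cv2.imwrite('pics/w5.png',s['img'][:,:,::-1]);heldlid(s,o)
E
```

```text
{'time': np.float64(7.85), 'tool_pos': array([0.5545, 0.253 , 0.1328]), 'ee_rot': array([ 3.1372, -0.    ,  1.8813]), 'width': np.float64(0.0139), 'wrist_force': array([ 0.0287, -0.6546, -1.3434]), 'wrist_torque': array([-0.0215, -0.0845, -0.0217])}
[-0.0002 -0.0017  0.0553  0.0044 -0.      0.0003]
plate z 3.03051800587492 fit [ 0.01981923 -0.00467941  2.36081697]
lo [-8.50594781e-04 -3.54416529e+01] hi [2.46609391e-03 3.67590155e+01] front [-3.10693921e-03  6.26241272e+01]
bar 3547 (array([-0.9,  1. ]), 16.7, 50.2, 1.514) -0.026205456799141432 0.024052461733135397 -0.016812990529768555
```

View pics/w5.png

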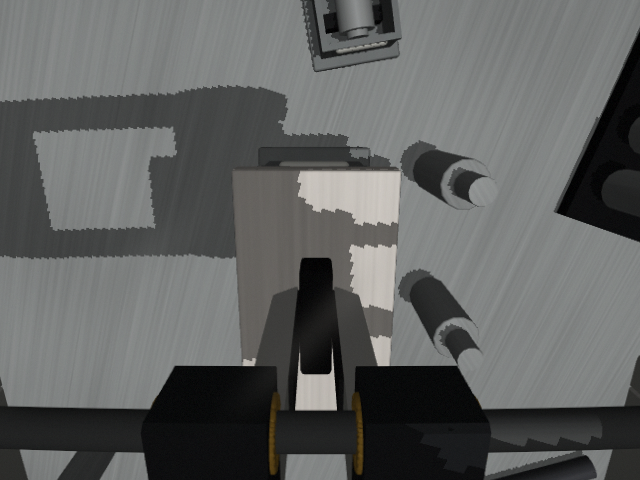

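The wrist view shows the lid over the case, with the far flange edge visible at rows 148–168, columns 258–370. I'll lower it to just above the rim, let it settle and check the lateral offset.

{"name": "carry_out", "arguments": {"commands": [[0,0,0.015,0,0,0],[0,0,0.03,0,0,0],[0,0,0.03,0,0,0],[0,0,0.03,0,0,0],[0,0,0.03,0,0,0]]}}

```text
time: 8.4
tool_pos: [0.5533, 0.2525, 0.1002]
ee_rot: [3.141, 0.0, 1.881]
wrist_force: [-0.2, 0.2, -2.1]
width: 0.0139
finger_force: 30.0
```

{"name": "carry_out", "arguments": {"commands": [[0,0,0,0,0,0],[0,0,0,0,0,0],[0,0,0,0,0,0],[0,0,0,0,0,0],[0,0,0,0,0,0]]}}

```text
time: 8.9
tool_pos: [0.5532, 0.2525, 0.1002]
ee_rot: [3.141, 0.0, 1.881]
wrist_force: [0.8, -0.3, -1.7]
width: 0.0136
finger_force: 30.0
```

```bash
python3 - <<'E'
from bench import *;from h import *;import pickle
o=get_obs();print({k:np.round(o[k],4) for k in('time','tool_pos','ee_rot','width','wrist_force','wrist_torque')})
print(row(o,[.5532,.2523,.0775],[np.pi,0,1.881]))
s=snapshot('wrist');cv2.imwrite('pics/w6.png',s['img'][:,:,::-1]);pickle.dump((o,s),open('w6.pkl','wb'));U=heldlid(s,o)
C=cloud(s,0,640,0,480)
for z0,z1 in((.004,.014),(.045,.064)):
  m=(C[...,2]>z0)&(C[...,2]<z1)&(U[...,0]>.055)&(U[...,0]<.075)&(np.abs(U[...,1])<.06)
  P=U[m]*1e3
  if len(P)<20: print(z0,len(P));continue
  print(z0,len(P),'y',np.percentile(P[:,1],[0.5,2,98,99.5]),'x',P[:,0].min(),P[:,0].max(),np.median(C[m][:,2]))
E
```

```text
{'time': np.float64(8.9), 'tool_pos': array([0.5532, 0.2525, 0.1002]), 'ee_rot': array([3.1414e+00, 1.0000e-04, 1.8813e+00]), 'width': np.float64(0.0136), 'wrist_force': array([ 0.7847, -0.3368, -1.6797]), 'wrist_torque': array([-0.0122, -0.1256, -0.0418])}
[-0.0002 -0.      0.0227  0.0002  0.0001  0.0003]
plate z 3.005090089439117 fit [ 0.018948   -0.00480313  2.37453344]
lo [ 1.61904235e-04 -3.54963243e+01] hi [1.22008489e-03 3.67910448e+01] front [-2.78578968e-03  6.26544975e+01]
bar 3542 (array([-0.7,  0.1]), 16.8, 49.9, -1.533) -0.025884449922760185 0.02419330772008824 -0.016841739084097133
0.004 2088 y [-38.26135465 -36.88434159  39.04785204  40.37525062] x 55.200646474709686 65.3806120234706 0.008806055822396935
0.045 0
```

The flange centre sits at tool y ≈ +1.0 and the lid at +0.6. Along the length both are at about -0.6, so it is aligned within half a millimetre. I'll lower it slowly.

{"name": "carry_out", "arguments": {"commands": [[0,0.0003,0.006,0,0,0],[0,0.0003,0.012,0,0,0],[0,0.0003,0.016,0,0,0],[0,0.0003,0.019,0,0,0],[0,0.0003,0.019,0,0,0]]}}

```text
time: 9.45
tool_pos: [0.5529, 0.2524, 0.0801]
ee_rot: [-3.14, 0.0, 1.881]
wrist_force: [0.1, -0.6, -2.6]
width: 0.0136
finger_force: 30.0
```

{"name": "carry_out", "arguments": {"commands": [[0,0,0.001,0,0,0],[0,0,0.002,0,0,0],[0,0,0.003,0,0,0],[0,0,0.0035,0,0,0],[0,0,0.0035,0,0,0]]}}

```text
time: 9.95
tool_pos: [0.5535, 0.2529, 0.0779]
ee_rot: [3.141, -0.0, 1.881]
wrist_force: [-0.1, 1.1, -0.6]
width: 0.0133
finger_force: 30.0
```

The lid is on the catches. I'll press down in small steps, watching the force.

{"name": "carry_out", "arguments": {"commands": [[0,0,0.0005,0,0,0],[0,0,0.001,0,0,0],[0,0,0.0015,0,0,0],[0,0,0.002,0,0,0],[0,0,0.002,0,0,0]]}}

```text
time: 10.45
tool_pos: [0.5537, 0.2529, 0.0776]
ee_rot: [3.14, -0.0, 1.881]
wrist_force: [-2.3, 0.1, 6.6]
width: 0.0139
finger_force: 30.0
```

{"name": "carry_out", "arguments": {"commands": [[0,0,0.0005,0,0,0],[0,0,0.001,0,0,0],[0,0,0.0015,0,0,0],[0,0,0.002,0,0,0],[0,0,0.002,0,0,0]]}}

```text
time: 10.95
tool_pos: [0.5542, 0.2529, 0.0771]
ee_rot: [3.138, -0.0, 1.881]
wrist_force: [-3.2, -0.0, 9.9]
width: 0.014
finger_force: 30.0
```

{"name": "carry_out", "arguments": {"commands": [[0,0,0.001,0,0,0],[0,0,0.002,0,0,0],[0,0,0.003,0,0,0],[0,0,0.004,0,0,0],[0,0,0.004,0,0,0]]}}

```text
time: 11.45
tool_pos: [0.5537, 0.253, 0.069]
ee_rot: [3.141, -0.001, 1.881]
wrist_force: [2.0, 3.0, -0.4]
width: 0.0138
finger_force: 30.0
```

```bash
cat > l.py <<'E'
from bench import *;from h import *;import pickle,sys
o=get_obs();print({k:np.round(o[k],4) for k in('time','tool_pos','ee_rot','width','wrist_force','wrist_torque')})
s=snapshot('wrist');pickle.dump((o,s),open(sys.argv[1]+'.pkl','wb'));cv2.imwrite(f'pics/{sys.argv[1]}.png',s['img'][:,:,::-1])
U=heldlid(s,o)
E
python3 l.py w7
```

```text
{'time': np.float64(11.45), 'tool_pos': array([0.5537, 0.253 , 0.069 ]), 'ee_rot': array([ 3.1409e+00, -6.0000e-04,  1.8814e+00]), 'width': np.float64(0.0138), 'wrist_force': array([ 1.9748,  3.0449, -0.4443]), 'wrist_torque': array([ 0.4959, -0.3589, -0.0771])}
plate z 2.9875853679461537 fit [ 0.02029983 -0.00440565  2.31697126]
lo [ 6.89663086e-04 -3.54705488e+01] hi [3.43745334e-03 3.67777277e+01] front [-3.58879280e-03  6.26734514e+01]
bar 3543 (array([-0.7,  1. ]), 16.8, 50.0, 1.511) -0.025817090425404293 0.024112414939202107 -0.016856871180214922
```

It snapped: the TCP dropped to 0.069, so the plate is about 1 mm from home. I'll press a little more to seat it.

{"name": "carry_out", "arguments": {"commands": [[0,0,0.001,0,0,0],[0,0,0.002,0,0,0],[0,0,0.003,0,0,0],[0,0,0.004,0,0,0],[0,0,0.004,0,0,0]]}}

```text
time: 12.0
tool_pos: [0.5537, 0.253, 0.0688]
ee_rot: [3.14, -0.0, 1.882]
wrist_force: [-3.5, 1.3, 10.2]
width: 0.0135
finger_force: 30.0
```

{"name": "carry_out", "arguments": {"commands": [[0,0,0.001,0,0,0],[0,0,0.002,0,0,0],[0,0,0.003,0,0,0],[0,0,0.004,0,0,0],[0,0,0.004,0,0,0]]}}

```text
time: 12.5
tool_pos: [0.5538, 0.2531, 0.0687]
ee_rot: [3.138, -0.0, 1.882]
wrist_force: [-9.3, -0.7, 24.5]
width: 0.014
finger_force: 30.0
```

It is solid at 24.5 N, fully home. I'll unload, release and raise.

{"name": "carry_out", "arguments": {"commands": [[0,0,-0.004,0,0,0],[0,0,-0.0075,0,0,0],[0,0,-0.0075,0,0,0],[0,0,-0.0075,0,0,0],[0,0,-0.0075,0,0,0]]}}

```text
time: 13.0
tool_pos: [0.5533, 0.2529, 0.0688]
ee_rot: [-3.141, -0.0, 1.881]
wrist_force: [0.2, 3.6, 2.0]
width: 0.0135
finger_force: 30.0
```

{"name": "carry_out", "arguments": {"commands": [[0,0,0,0,0,0],[0,0,0,0,0,0],[0,0,0,0,0,0],[0,0,-0.01,0,0,0],[0,0,-0.04,0,0,0]], "jaw": 0.35}}

```text
time: 13.5
tool_pos: [0.551, 0.2514, 0.1059]
ee_rot: [-3.133, 0.001, 1.881]
wrist_force: [-0.1, 0.7, 0.4]
width: 0.033
finger_force: 0.0
```

{"name": "carry_out", "arguments": {"commands": [[0,0,-0.02,0,0,0],[0,0,-0.02,0,0,0],[0,0,-0.02,0,0,0],[0,0,-0.02,0,0,0],[0,0,-0.02,0,0,0]], "jaw": 0}}

```text
time: 14.0
tool_pos: [0.5525, 0.2522, 0.1272]
ee_rot: [-3.138, 0.0, 1.881]
wrist_force: [-0.1, -0.1, -0.7]
width: 0.0003
finger_force: 0.0
```

```bash
python3 - <<'E'
from bench import *;from h import *;import pickle
o=get_obs();print({k:np.round(o[k],4) for k in('time','tool_pos','ee_rot','width','wrist_force','wrist_torque')})
s=snapshot('wrist');cv2.imwrite('pics/w8.png',s['img'][:,:,::-1]);pickle.dump((o,s),open('w8.pkl','wb'))
C=cloud(s,0,640,0,480);c=np.array([.5537,.2525]);a=.309;D=C[...,:2]-c
X=D@[np.cos(a),np.sin(a)];Y=D@[-np.sin(a),np.cos(a)]
m=(np.abs(X)<.04)&(np.abs(Y)<.068)&(C[...,2]>.055)&(C[...,2]<.08)&(s['img'].max(2)>55)
P=C[m];A=np.c_[X[m],Y[m],np.ones(m.sum())];f=np.linalg.lstsq(A,P[:,2],rcond=None)[0]
print(rect(P),'fit',f,'ends z',f[2]+.046*f[1],f[2]-.046*f[1],'Y range',Y[m].min(),Y[m].max())
bar(s,o,(.5537,.2525),.075,.095)
for n in('top',):
    t=snapshot(n);C=cloud(t,190,268,212,275);D=C[...,:2]-c;Y=D@[-np.sin(a),np.cos(a)];X=D@[np.cos(a),np.sin(a)]
    for q in(.046,-.046):
        k=(np.abs(Y-q)<.012)&(np.abs(X)<.03);print(n,q,np.median(C[k][:,2]),k.sum())
E
```

```text
{'time': np.float64(14.0), 'tool_pos': array([0.5525, 0.2522, 0.1272]), 'ee_rot': array([-3.1383e+00,  3.0000e-04,  1.8812e+00]), 'width': np.float64(0.0003), 'wrist_force': array([-0.1093, -0.1429, -0.6959]), 'wrist_torque': array([-0.0153, -0.1073, -0.0354])}
(array([554.1, 251.9]), 74.4, 128.1, 0.306) fit [-0.00044446 -0.00163298  0.06588532] ends z 0.06581020654847299 0.06596044082123596 Y range -0.06466404125874926 0.06340254077432847
1420 world [0.55151912 0.26008087 0.08576387] tool mm (array([-0.2,  1.7]), 13.9, 49.1, 1.562) z 0.041345008627295024
top 0.046 nan 0
top -0.046 0.5134870271915599 816
  return _methods._mean(a, axis=axis, dtype=dtype,
  ret = ret.dtype.type(ret / rcount)
```

View pics/w8.png

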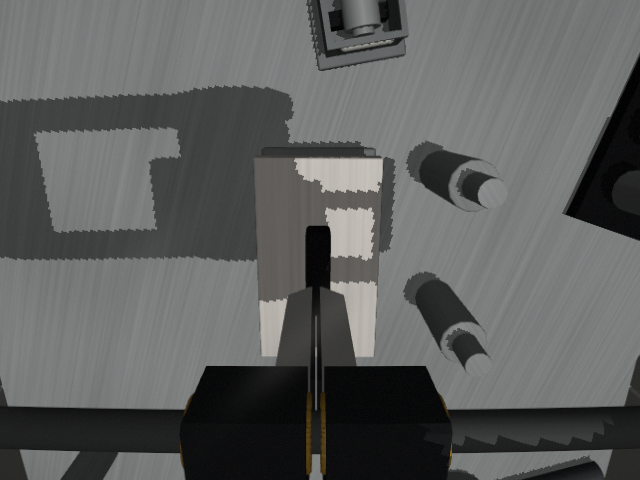

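The wrist view shows the lid level on the case at (317,255), both ends at z ≈ 0.066 m, with the hand clear above it. Next is the confirming press, with shut fingers on the bar's top.

{"name": "carry_out", "arguments": {"commands": [[0,0,0.012,0,0,0],[0,0,0.024,0,0,0],[0,0,0.034,0,0,0],[0,0,0.038,0,0,0],[0,0,0.038,0,0,0]]}}

```text
time: 14.6
tool_pos: [0.5526, 0.2523, 0.0894]
ee_rot: [-3.139, 0.0, 1.881]
wrist_force: [-0.1, 0.0, -0.1]
width: 0.0005
finger_force: 0.0
```

{"name": "carry_out", "arguments": {"commands": [[0,0,0.001,0,0,0],[0,0,0.003,0,0,0],[0,0,0.005,0,0,0],[0,0,0.007,0,0,0],[0,0,0.007,0,0,0]]}}

```text
time: 15.1
tool_pos: [0.5537, 0.2527, 0.0853]
ee_rot: [3.14, 0.0, 1.881]
wrist_force: [-0.8, -0.1, 4.2]
width: 0.0007
finger_force: 2.0
```

{"name": "carry_out", "arguments": {"commands": [[0,0,0.002,0,0,0],[0,0,0.004,0,0,0],[0,0,0.0055,0,0,0],[0,0,0.0055,0,0,0],[0,0,0.0055,0,0,0]]}}

```text
time: 15.6
tool_pos: [0.5538, 0.2527, 0.0851]
ee_rot: [3.138, 0.0, 1.881]
wrist_force: [-8.9, -3.3, 21.5]
width: 0.0001
finger_force: 10.8
```

{"name": "carry_out", "arguments": {"commands": [[0,0,0,0,0,0],[0,0,0,0,0,0],[0,0,0,0,0,0],[0,0,0,0,0,0],[0,0,0,0,0,0]]}}

```text
time: 16.1
tool_pos: [0.5538, 0.2528, 0.0852]
ee_rot: [3.138, 0.0, 1.882]
wrist_force: [-8.4, -3.0, 21.7]
width: 0.0006
finger_force: 10.8
```

{"name": "carry_out", "arguments": {"commands": [[0,0,-0.005,0,0,0],[0,0,-0.01,0,0,0],[0,0,-0.03,0,0,0],[0,0,-0.07,0,0,0],[0,0,-0.11,0,0,0]]}}

```text
time: 16.6
tool_pos: [0.5526, 0.2523, 0.1875]
ee_rot: [-3.137, 0.0, 1.881]
wrist_force: [0.6, 1.1, 0.6]
width: -0.0
finger_force: 0.0
```

{"name": "carry_out", "arguments": {"commands": [[0,0,0,0,0,0],[0,0,0,0,0,0],[0,0,0,0,0,0],[0,0,0,0,0,0],[0,0,0,0,0,0]]}}

```text
time: 17.1
tool_pos: [0.5527, 0.2523, 0.1865]
ee_rot: [-3.138, 0.0, 1.881]
wrist_force: [0.1, -0.1, -0.3]
width: 0.0008
finger_force: 0.0
```

```bash
python3 - <<'E'
from bench import *;from h import *
o=get_obs();print(o['time'],o['tool_pos'],o['wrist_force'])
s=snapshot('wrist');C=cloud(s,0,640,0,480);c=np.array([.5537,.2525]);a=.309;D=C[...,:2]-c
X=D@[np.cos(a),np.sin(a)];Y=D@[-np.sin(a),np.cos(a)]
m=(np.abs(X)<.04)&(np.abs(Y)<.068)&(C[...,2]>.055)&(C[...,2]<.08)&(s['img'].max(2)>55)
f=np.linalg.lstsq(np.c_[X[m],Y[m],np.ones(m.sum())],C[m][:,2],rcond=None)[0]
print(rect(C[m]),'ends z',f[2]+.046*f[1],f[2]-.046*f[1])
E
```

```text
17.1 [0.55266573 0.25230158 0.18649212] [ 0.05091946 -0.10810986 -0.28165284]
(array([554.1, 251.8]), 74.3, 128.4, 0.307) ends z 0.06582960172137743 0.06598934833217594
```

The lid is seated, was pressed again with about 21.5 N for over half a second, and the hand is clear. Handing in.

```bash
python3 -c "
from bench import *
print(close_job())"
```

```text
the job is handed in; nothing more can be done
None
```

The long lid is fully home on the case, with both ends level at z ≈ 0.066 m; it was pressed again with about 21.5 N, the hand is clear, and the job is handed in (no verdict was returned).

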